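# Put up a folding wine case and bed a half bottle in it

### The job

Put up the folding presentation case that lies opened out on the bench: raise all four of its hinged walls until they stand fully upright. Then take the half bottle from its dowel rest and lay it gently in the case, cradled in the two notched saddles with its neck in the small one, and leave the walls standing. Leave the other things on the bench where they are.

Things in the scene. Friction and masses are not known exactly. Their poses are not given: they have to be found in the camera images.
- case: Folding plywood case, loose on the bench, 0.76 kg. Floor board 134 mm (x) by 270 mm (y) by 12 mm; origin: centre of its underside, z up. Four walls, 64 mm high, 6 mm thick, are hinged to the board's top edges and lie opened outwards, partly raised. Upright, each stands on the board, outer face flush with its edge: the case is then 76 mm high and 122 by 258 mm inside.
- case_seat (a point): Where the bottle's origin comes when it lies in both saddles: case x = 0, y = -23.5 mm, z = 42.6 mm (30.6 mm over the floor board), with the bottle's axis along case y and its mouth towards +y. It has 10 mm of play each way along y before it meets an end wall. Turns with the case.
- body_saddle (a point): Middle, at floor-board height, of the wide saddle for the bottle's body, at case y = -88.5 mm: a cross bar 96 mm wide (x), 14 mm thick (y), 18 mm high over the board, cut by a V notch (flanks 35 degrees from level) down to the board.
- neck_saddle (a point): Middle, at floor-board height, of the small saddle for the bottle's neck, at case y = +76.5 mm: a cross bar 72 mm wide (x), 14 mm thick (y), 25 mm high over the board, with a small V notch.
- bottle_mouth (a point): Centre of the bottle's mouth, 142 mm from the bottle's origin along its +x.
- bottle: Dark green half bottle (full, closed), label and foil, lying on the rest; 0.5 to 0.9 kg. 237 mm long; body 60 mm in diameter over 140 mm from the heel, then shoulder, neck 27 to 29 mm in diameter. Origin: on its axis, 95 mm from the heel, close to its centre of mass; its x points along the axis to the mouth (roll about x is arbitrary).
- rest: Bottle rest fixed to the bench on the left or the right: two oak dowels, 12 mm in diameter, 170 mm long, 36 mm apart, along its x, on two dark blocks (18 mm by 72 mm, 22 mm high, at x = +-62 mm). Origin: centre of the underside, on the bench. The bottle lies along the dowels with its axis 57 mm over the bench.
- cork_tray: Bystander: dark wooden tray of corks, 160 x 110 x 45 mm, across the case from the rest. Origin: centre of the underside.
- tall_bottle: Bystander: full-size bottle standing upright, 74 mm in diameter, 300 mm tall. Origin: centre of its foot.
- tasting_glass: Bystander: stemmed tasting glass standing upright, 66 mm in diameter, 160 mm tall. Origin: centre of its foot.
- corkscrew: Bystander: folded waiter's corkscrew lying flat, 112 x 13 x 18 mm. Origin: centre of its underside.
- wall_near (a joint): Angle of the long wall on the case's -x side (hinge line at case x = -67 mm), which is 12 mm over the bench: 0 = level, lying outwards; pi/2 = upright, where its foot stops on the floor board. Starts at 0.3 to 0.7. Stiff hinge: it stays where it is left; 1 to 1.5 N at the free edge moves it.
- wall_near_edge (a point): Middle of the free (upper) edge of wall 'near', mid-thickness, 64 mm from the hinge line; the edge is 270 mm long.
- wall_far (a joint): Angle of the long wall on the case's +x side (hinge line at case x = +67 mm), which is 12 mm over the bench: 0 = level, lying outwards; pi/2 = upright, where its foot stops on the floor board. Starts at 0.3 to 0.7. Stiff hinge: it stays where it is left; 1 to 1.5 N at the free edge moves it.
- wall_far_edge (a point): Middle of the free (upper) edge of wall 'far', mid-thickness, 64 mm from the hinge line; the edge is 270 mm long.
- wall_neck (a joint): Angle of the end wall on the case's +y side, beside the small neck saddle (hinge line at case y = +135 mm), which is 12 mm over the bench: 0 = level, lying outwards; pi/2 = upright, where its foot stops on the floor board. Starts at 0.3 to 0.7. Stiff hinge: it stays where it is left; 1 to 1.5 N at the free edge moves it.
- wall_neck_edge (a point): Middle of the free (upper) edge of wall 'neck', mid-thickness, 64 mm from the hinge line; the edge is 119 mm long.
- wall_heel (a joint): Angle of the end wall on the case's -y side, beside the wide body saddle (hinge line at case y = -135 mm), which is 12 mm over the bench: 0 = level, lying outwards; pi/2 = upright, where its foot stops on the floor board. Starts at 0.3 to 0.7. Stiff hinge: it stays where it is left; 1 to 1.5 N at the free edge moves it.
- wall_heel_edge (a point): Middle of the free (upper) edge of wall 'heel', mid-thickness, 64 mm from the hinge line; the edge is 119 mm long.

How it is judged:
By the outcome, as a careful person would: the job done as asked, in the order asked, and still so for the second after the job is handed in, with the robot touching nothing.
It also fails if it takes over 72 s, if anything falls off the work surface, if the arm or the gripper's body presses on something with over 40 N, if the wrist force passes 120 N, or if a joint passes its speed limit or range.

### The arm

A 6-joint arm with a two-finger parallel gripper is mounted at the origin on the work surface. World frame = base frame: x ahead of the robot, y to its left, z up, the work surface at z = 0. Lengths are in mm, angles in rad, forces in N, time in s.
With the tool pointing down it reaches from about 350 to 800 mm from the base axis. Payload 7.3 kg.
Tool frame: the origin (TCP) lies between the finger pads; the fingertips stand 22 mm ahead of it and the grasp point (between the pads) lies 3 mm ahead of it; z points along the fingers, y is the line along which they close (so a half turn about z gives the same grasp; the last joint's range is limited). The gripper opens to 85 mm and grips with 20 to 120 N. Pads are 22 mm wide; open, the fingers measure 114 mm over their backs; the gripper's body (76 mm by 85 mm) begins 54 mm behind the grasp point. The pads swing forward as they close: fully open they stand 13 mm farther back than shut.
Start: joints at [-1.297, 0.342, 1.524, -0, 1.275, -0.146], TCP at [214.001, -479.422, 253.322] pointing down, gripper open.
Joint ranges: [-2.53, 2.53], [-0.77, 2.02], [0.04, 2.7], [-1, 4.14], [0.28, 2.66], [-3.11, 3.11]. Speed limits (rad/s): [2.57, 2.57, 3.14, 3.14, 3.14, 3.14].

### API

Orientations are given as a rotation vector (axis times angle).
In Python, from rig import monitor, eyes, ticket gives the robot as it stands.
- The arm moves only by the tool apply_moves, never from a script. Its argument "targets" is a list of rows, each a list of 6 numbers: the shift along the tool's x, y, z in units of 25 mm (1.0 is 25 mm), then the turn, a rotation vector about the tool's x, y, z in units of 0.08 rad (1.0 is 0.08 rad). In form: [[x, y, z, ax, ay, az], ...]. A call has 1 to 10 rows; each row shifts and turns the commanded pose from where the row before left it, along the tool's axes as they then stand; what a row does not reach is not made up. A row lasts 1/8 s, in which the tool goes at most 62.5 mm and 10.7 degrees, less where a joint would pass 70% of its speed; a pose out of reach is approached as far as the arm can. A call with a number of a shift or a turn outside -1 to 1 is refused whole. A call with a gripper value outside its range is refused whole. "gripper" is the opening, from -1 (shut) to 1 (fully open), set as the call begins (left out, the last holds). The fingers move at their own pace and stop on an object; the grip force is fixed at half the most. Time passes only in rows, so rows that do not move let the fingers close. It gives the time, the measured TCP pose, the force, the opening and the grip force at its end, in the units of the state.
- monitor.get_obs(): the state, without advancing time (a new reading comes with each control period).
- eyes.snapshot(name): name is "scene" or "top" or "wrist"; returns the picture (400x640x3 uint8, blue, green, red); there is no depth.
- eyes.get_calibration(name): a dict with "fx", "fy", "cx", "cy" (pixels), "view" (4x4, takes a point from world to camera coordinates). Camera axes: x right, y down, z forward; pixel columns grow to the right and rows downward; lengths in mm; the calibration is good to about 2 mm. A picture is of the moment at which its call begins: read the wrist's pose just before it. get_calibration takes no time and is no camera call; for the wrist camera it gives the pose at the moment of the call.
- ticket.hand_in(): hands the job in; it is judged then, once.
Trained networks look in the newest picture that a camera, given by its name, has taken for a name from the list of things; names that differ only in an ending like _2 or _b are one class to them, and where a whole thing is asked for, a point or a joint stands for the part that bears it (a point fixed in the world has none). Each returns a list of dicts, best first, with "confidence" (0 to 1); they miss things now and then, are a little off and sometimes report something else, mostly with a low value. They report only what shows in the picture. A call takes as long as a camera call.
- eyes.boxes_of(camera, name): "extent" ([centre column, centre row, width, height] in pixels, round what is visible of it).
The state is a dict: "time": time; "joint_pos": joint angles; "joint_velocities": joint speeds; "tau": joint torques, N m; "ee_pos": TCP position; "tcp_rot": TCP orientation; "wrist_force": force on the tool from outside, world axes, zero at the start; "torque": the same for the moment, N m; "opening": opening from 0.0 (shut) to 1.0 (fully open); "grasp_force": force on a finger pad.
Only numpy, scipy, OpenCV 4.12 (cv2) and the standard library are available. Lean on these libraries where they do the work, as an engineer would, in place of code of your own. Each camera call takes 0.05 s, during which the arm holds its last target. There are 200 camera calls.

## Working session

There is one attempt and no reset: what is moved stays moved. The work goes in short steps, Python scripts to look and compute and a tool call to move; the robot and the scene stay as the last step left them, time stands still between calls to the robot, and variables do not carry over. Pictures are saved under pics/ and viewed, at most 13 in all, crops included, and the job is handed in when it is done.

Besides the shell and the picture viewer there is one more tool, called by a JSON object that holds its "op" and its "data", one argument or row to a line. apply_moves: Moves the arm, as the interface text tells. Shifts and turns lie within -1 to 1; 1 stands for 25 mm of shift or 0.08 rad of turn. Its arguments: {"type":"object","properties":{"targets":{"type":"array"},"gripper":{"type":"number"}},"required":["targets"]}

```bash
ls; mkdir -p pics; cat > h.py <<'E'
import numpy as np, cv2
from rig import monitor, eyes, ticket
def cal(n):
    c=eyes.get_calibration(n); return np.array([[c['fx'],0,c['cx']],[0,c['fy'],c['cy']],[0,0,1]]),np.array(c['view'])
def proj(n,P):
    K,V=cal(n); P=np.atleast_2d(P); q=(V[:3,:3]@P.T+V[:3,3:]); q=K@q; return (q[:2]/q[2]).T
def ray(n,uv):
    K,V=cal(n); d=V[:3,:3].T@np.linalg.solve(K,[uv[0],uv[1],1]); return -V[:3,:3].T@V[:3,3],d
def onz(n,uv,z):
    o,d=ray(n,uv); return o+d*(z-o[2])/d[2]
E
python3 - <<'E'
from h import *
print(monitor.get_obs())
a=eyes.snapshot("scene");b=eyes.snapshot("top")
cv2.imwrite("pics/scene.png",a);cv2.imwrite("pics/top.png",b)
for n in("scene","top"):
    K,V=cal(n);print(n,K.tolist(),(-V[:3,:3].T@V[:3,3]).round(),V[:3,:3].round(2).tolist())
    for t in["case","bottle","rest","cork_tray","tall_bottle","tasting_glass","corkscrew","case_seat","body_saddle","neck_saddle","bottle_mouth","wall_near_edge","wall_heel_edge"]:
        print(t,[(np.round(r['extent']).astype(int).tolist(),round(r['confidence'],2)) for r in eyes.boxes_of(n,t)[:2]])
E
```

```text
pics
{'time': 0.0, 'joint_pos': array([-1.29702636e+00,  3.42734474e-01,  1.52502805e+00, -7.44920556e-06,
        1.27537193e+00, -1.46018402e-01]), 'joint_velocities': array([ 0.00062753,  0.00145422,  0.00013074, -0.00099257, -0.00170242,
        0.00078544]), 'tau': array([ 2.37941320e-03, -4.33673286e+01, -2.46007222e+01, -5.25386599e-05,
        7.79532013e-03, -5.24408804e-06]), 'ee_pos': array([ 213.88288708, -479.05844832,  252.61597184]), 'tcp_rot': array([-3.07113885e+00, -6.54253807e-01,  1.65680960e-04]), 'wrist_force': array([0.82622118, 0.6138483 , 0.59711872]), 'torque': array([ 0.02353884, -0.04646271, -0.01066806]), 'grasp_force': 0.0, 'opening': 1.0024561234687726}
scene [[362.9118984866677, 0.0, 322.70145833906764], [0.0, 362.9118984866677, 198.9856235784544], [0.0, 0.0, 1.0]] [1046. -495.  693.] [[0.74, 0.67, 0.02], [0.47, -0.49, -0.73], [-0.48, 0.55, -0.68]]
case [([313, 205, 130, 93], 0.64), ([348, 173, 48, 29], 0.56)]
bottle [([379, 132, 71, 37], 0.87)]
rest [([371, 146, 49, 26], 0.81)]
cork_tray [([169, 274, 74, 83], 0.81)]
tall_bottle [([273, 286, 46, 128], 
[... 624 characters left out ...]
, 122], 0.73), ([167, 240, 32, 111], 0.62)]
rest [([184, 244, 21, 71], 0.77)]
cork_tray [([489, 261, 69, 82], 0.97), ([330, 255, 119, 48], 0.49)]
tall_bottle [([478, 132, 88, 65], 0.57), ([318, 179, 120, 37], 0.56)]
tasting_glass [([254, 132, 39, 42], 0.85), ([330, 257, 113, 39], 0.74)]
corkscrew [([355, 122, 14, 45], 0.59), ([480, 130, 84, 63], 0.29)]
case_seat [([323, 219, 172, 120], 0.79)]
body_saddle [([323, 219, 168, 118], 0.62), ([316, 181, 113, 40], 0.56)]
neck_saddle [([323, 218, 169, 119], 0.81), ([331, 259, 111, 43], 0.46)]
bottle_mouth [([166, 239, 28, 106], 0.88)]
wall_near_edge [([332, 257, 111, 43], 0.97)]
wall_heel_edge [([391, 209, 33, 52], 0.7), ([323, 218, 168, 118], 0.66)]
```

```bash
python3 - <<'E'
from h import *
a=cv2.imread("pics/top.png")[80:320,130:530]; cv2.imwrite("pics/topc.png",cv2.resize(a,(800,480),interpolation=cv2.INTER_CUBIC))
a=cv2.imread("pics/scene.png")[80:330,120:450]; cv2.imwrite("pics/scenec.png",cv2.resize(a,(792,600),interpolation=cv2.INTER_CUBIC))
E
```

```text
(no output)
```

View pics/topc.png

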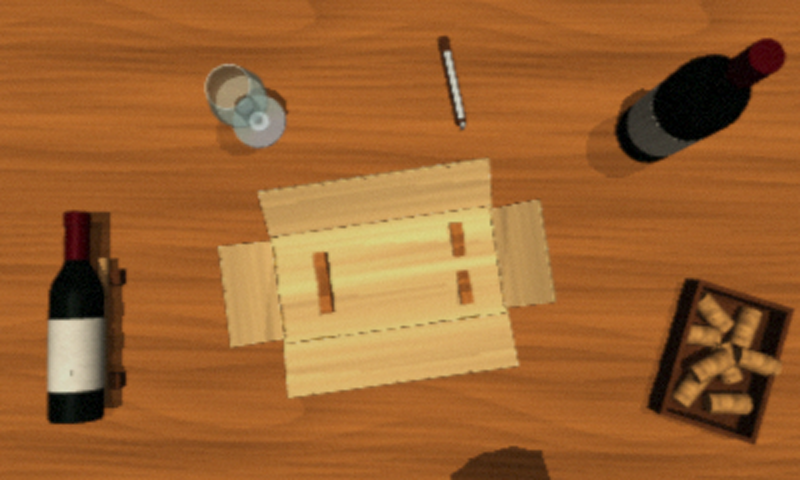

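View pics/scenec.png

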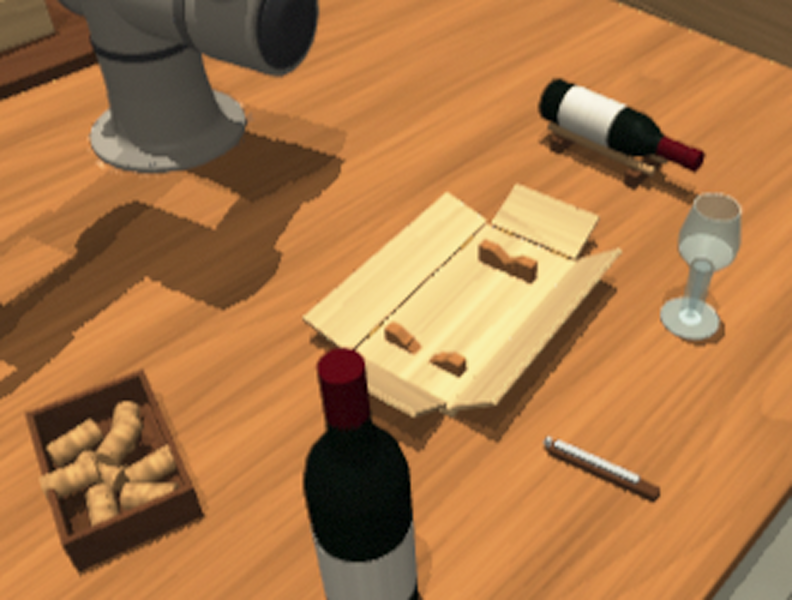

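The top picture shows the case turned slightly, with the two-piece body saddle on the right (crop 460,262) and the neck saddle on the left (323,283). So case +y is roughly world +y. The bottle is on the left rest with its mouth towards world +x (crop 77,212). The scene picture shows the same layout, with all four walls partly raised.

```bash
cat > fit.py <<'E'
from h import *
from scipy.optimize import least_squares
def casepts(p):
    x,y,w=p[:3]; an,af,ak,ah=p[3:7]; L=64
    P={}
    for s,a,n in((-1,an,'n'),(1,af,'f')):
        for t,e in((1,'k'),(-1,'h')):
            P[n+e]=(s*67,t*135,12); P['o'+n+e]=(s*(67+L*np.cos(a)),t*135,12+L*np.sin(a))
    for s,a,n in((1,ak,'k'),(-1,ah,'h')):
        for t,e in((-1,'n'),(1,'f')):
            P['o'+n+e]=(t*59.5,s*(135+L*np.cos(a)),12+L*np.sin(a))
    c,s_=np.cos(w),np.sin(w)
    return {k:np.array([x+c*v[0]-s_*v[1],y+s_*v[0]+c*v[1],v[2]]) for k,v in P.items()}
def fit(obs,p0):
    def f(p):
        P=casepts(p); r=[]
        for cam,d in obs.items():
            k=list(d); r.append((proj(cam,np.array([P[i] for i in k]))-np.array([d[i] for i in k])).ravel())
        return np.concatenate(r)
    r=least_squares(f,p0,loss='soft_l1'); return r.x,f(r.x)
E
python3 - <<'E'
from fit import *
T={'fk':(274,238),'fh':(490,207),'nh':(505,312),'nk':(285,342),'ofk':(258,191),'ofh':(489,159),'onk':(289,397),'onh':(518,366),'okf':(219,248),'okn':(231,347),'ohf':(541,201),'ohn':(553,300)}
S={'onk':(447,194),'onh':(304,320),'nk':(487,219),'okn':(517,185),'okf':(598,214),'fk':(575,258),'ofk':(621,250),'ofh':(497,404)}
T={k:(v[0]/2+130,v[1]/2+80) for k,v in T.items()}; S={k:(v[0]/2.4+120,v[1]/2.4+80) for k,v in S.items()}
x,r=fit({'top':T,'scene':S},[500,0,0.1,.5,.5,.5,.5]); print(x.round(3)); print(r.round(1))
# bottle, rest, bystanders
f=lambda u,v:(u/2+130,v/2+80)
print('heel',onz('top',f(76,420),70),'mouth',onz('top',f(77,212),62),'rest blocks',onz('top',f(123,277),22),onz('top',f(122,378),22))
for n,p,z in(('glass',(259,122),0),('screw a',(443,38),18),('screw b',(463,127),18),('tall foot',(640,140),0),('tray',(720,360),45),('tray nl',(650,410),45)): print(n,onz('top',f(*p),z).round())
# bottle pose from scene: heel centre, mouth centre
g=lambda u,v:(u/2.4+120,v/2.4+80)
def tri(a,b):
    (o1,d1),(o2,d2)=ray('top',a),ray('scene',b); A=np.stack([d1,-d2],1); s=np.linalg.lstsq(A,o2-o1,rcond=None)[0]
    p,q=o1+s[0]*d1,o2+s[1]*d2; return (p+q)/2,np.linalg.norm(p-q)
print('mouth tri',tri(f(77,213),g(697,157)))
from scipy.spatial.transform import Rotation as R
print(R.from_rotvec(monitor.get_obs()['tcp_rot']).as_matrix().round(3))
E
```

```text
[5.71045e+02 2.00410e+01 1.65000e-01 2.95000e-01 7.13000e-01 4.59000e-01
 6.34000e-01]
[-2.3 -1.9  0.1 -2.2  1.1  0.5 -0.6  1.2 -0.3 -0.2 -0.5 -0.9 -0.5  0.5
 -0.3  0.1 -0.7 -1.1 -0.4 -0.1 -0.8 -1.1  1.3  0.8 -1.4 -0.3 -2.  -0.2
 -1.1  1.3 -1.1 -0.8  0.1  0.8  1.6  1.6 -0.4 -0.  -1.9  0.2]
heel [397.16479917 364.17826175  70.        ] mouth [632.43354873 379.42482152  62.        ] rest blocks [558.77524005 337.64233205  22.        ] [438.67057642 332.89441629  22.        ]
glass [755. 185.   0.]
screw a [859. -41.  18.]
screw b [750. -67.  18.]
tall foot [ 741. -285.    0.]
tray [ 482. -360.   45.]
tray nl [ 423. -282.   45.]
mouth tri (array([631.7272717 , 379.49471637,  62.83147606]), np.float64(1.3870611521460732))
[[ 0.913  0.408  0.   ]
 [ 0.408 -0.913 -0.   ]
 [ 0.     0.    -1.   ]]
```

```bash
cat > plan.py <<'E'
from h import *
from scipy.spatial.transform import Rotation as R, Slerp
def tool(yaw,tx=0,ty=0):
    # tool x along world yaw, z down; then tilts (rad) about tool x / tool y
    c,s=np.cos(yaw),np.sin(yaw)
    return R.from_matrix(np.array([[c,s,0],[s,-c,0],[0,0,-1]]).T)*R.from_rotvec([tx,0,0])*R.from_rotvec([0,ty,0])
def plan(wps,start=None,step=24,ang=.078):
    o=monitor.get_obs(); p,r=(np.array(o['ee_pos']),R.from_rotvec(o['tcp_rot'])) if start is None else start
    rows=[]
    for w in wps:
        P,Q=np.array(w[0],float),w[1]; st=w[2] if len(w)>2 else step
        n=max(1,int(np.ceil(max(np.linalg.norm(P-p)/st,(r.inv()*Q).magnitude()/ang))))
        S=Slerp([0,1],R.concatenate([r,Q])); p0=p.copy()
        for k in range(1,n+1):
            t=k/n; d=np.round(r.inv().apply(p0+(P-p0)*t-p)/25,2); a=np.round((r.inv()*S(t)).as_rotvec()/.08,2)
            rows.append(np.r_[d,a].round(2).tolist()); p=p+r.apply(d*25); r=r*R.from_rotvec(a*.08)
        rows.append('|')
    out=[[]]
    for q in rows:
        if q=='|': print_mark=len(out[-1]); continue
        if len(out[-1])==10: out.append([])
        out[-1].append([0 if abs(v)<.005 else v for v in q])
    for b in out: print(str(b).replace(' ',''))
    print('end',p.round(1)); return p,r
E
python3 -c "
from plan import *
plan([((560,-20,330),tool(.165))])"
```

```text
[[0.81,-0.45,-0.12,0,0,0.13],[0.8,-0.45,-0.13,0,0,0.12],[0.79,-0.46,-0.12,0,0,0.13],[0.79,-0.47,-0.12,0,0,0.13],[0.79,-0.48,-0.12,0,0,0.13],[0.78,-0.49,-0.13,0,0,0.12],[0.78,-0.49,-0.12,0,0,0.13],[0.77,-0.5,-0.12,0,0,0.13],[0.76,-0.51,-0.12,0,0,0.13],[0.77,-0.52,-0.13,0,0,0.12]]
[[0.75,-0.52,-0.12,0,0,0.13],[0.75,-0.54,-0.12,0,0,0.13],[0.75,-0.54,-0.13,0,0,0.13],[0.74,-0.54,-0.12,0,0,0.12],[0.73,-0.56,-0.12,0,0,0.13],[0.73,-0.56,-0.12,0,0,0.13],[0.72,-0.57,-0.13,0,0,0.13],[0.71,-0.58,-0.12,0,0,0.12],[0.72,-0.59,-0.12,0,0,0.13],[0.7,-0.59,-0.12,0,0,0.13]]
[[0.7,-0.6,-0.13,0,0,0.13],[0.69,-0.6,-0.12,0,0,0.12],[0.69,-0.62,-0.12,0,0,0.13],[0.68,-0.62,-0.13,0,0,0.13],[0.67,-0.62,-0.12,0,0,0.13]]
end [560.1 -20.1 330.1]
```

{"op": "apply_moves", "data": {
  "targets": [
    [0.8,-0.47,-0.12,0,0,0.13],
    [0.8,-0.47,-0.12,0,0,0.13],
    [0.8,-0.47,-0.12,0,0,0.13],
    [0.8,-0.48,-0.12,0,0,0.13],
    [0.8,-0.48,-0.12,0,0,0.13],
    [0.78,-0.49,-0.13,0,0,0.12],
    [0.78,-0.49,-0.12,0,0,0.13],
    [0.77,-0.5,-0.12,0,0,0.13],
    [0.76,-0.51,-0.12,0,0,0.13],
    [0.77,-0.52,-0.13,0,0,0.12]
  ],
  "gripper": -1
}}

```text
time: 2.65
ee_pos: [352.9, -293.5, 284.0]
tcp_rot: [3.102, 0.496, 0.0]
wrist_force: [-0.3, 0.4, 0.5]
opening: -0.002
grasp_force: 0.0
```

{"op": "apply_moves", "data": {
  "targets": [
    [0.75,-0.52,-0.12,0,0,0.13],
    [0.75,-0.54,-0.12,0,0,0.13],
    [0.75,-0.54,-0.13,0,0,0.13],
    [0.74,-0.54,-0.12,0,0,0.12],
    [0.73,-0.56,-0.12,0,0,0.13],
    [0.73,-0.56,-0.12,0,0,0.13],
    [0.72,-0.57,-0.13,0,0,0.13],
    [0.71,-0.58,-0.12,0,0,0.12],
    [0.72,-0.59,-0.12,0,0,0.13],
    [0.7,-0.59,-0.12,0,0,0.13]
  ]
}}

```text
time: 3.9
ee_pos: [491.4, -109.8, 314.4]
tcp_rot: [3.123, 0.337, 0.0]
wrist_force: [-0.1, -0.4, 0.2]
opening: 0.002
grasp_force: 0.0
```

{"op": "apply_moves", "data": {
  "targets": [
    [0.7,-0.6,-0.13,0,0,0.13],
    [0.69,-0.6,-0.12,0,0,0.12],
    [0.69,-0.62,-0.12,0,0,0.13],
    [0.68,-0.62,-0.13,0,0,0.13],
    [0.67,-0.62,-0.12,0,0,0.13],
    [0,0,0,0,0,0]
  ]
}}

```text
time: 4.65
ee_pos: [560.8, -17.9, 329.6]
tcp_rot: [-3.131, -0.26, -0.0]
wrist_force: [0.4, -0.7, 0.6]
opening: -0.001
grasp_force: 0.0
```

```bash
python3 - <<'E'
from fit import *
print(monitor.get_obs()['ee_pos'],monitor.get_obs()['opening'])
a=eyes.snapshot("wrist");cv2.imwrite("pics/w1.png",a)
K,V=cal("wrist");print((-V[:3,:3].T@V[:3,3]).round(),V[:3,:3].round(2).tolist(),K[0,0])
P=casepts([571,20,.165,.295,.713,.459,.634])
for k,v in P.items(): print(k,proj('wrist',v)[0].round())
E
```

```text
[560.78875186 -17.87649541 329.6114689 ] -0.0008369101439642189
[630.  -7. 450.] [[0.16, -0.99, -0.0], [-0.95, -0.16, 0.27], [-0.27, -0.04, -0.96]] 343.10623764823305
nk [190. 192.]
onk [190. 241.]
nh [394. 192.]
onh [394. 241.]
fk [179.  86.]
ofk [158.  37.]
fh [401.  86.]
ofh [413.  37.]
okn [135. 193.]
okf [119.  92.]
ohn [444. 195.]
ohf [454.  92.]
```

View pics/w1.png

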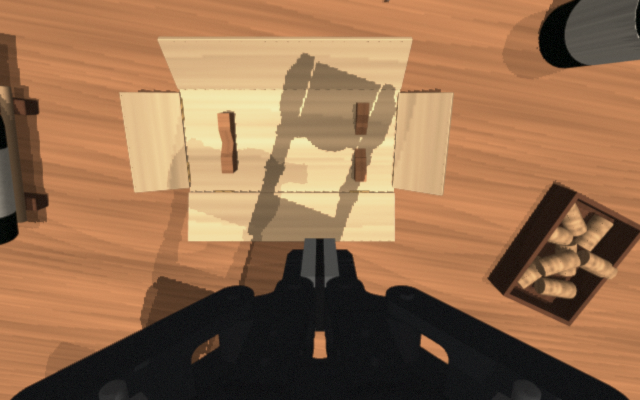

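The wrist picture agrees with the fit to about 2 px: outer corners at (158,38), (412,38), (189,241), (394,241). I'll go for the heel wall first.

```bash
cat > wall.py <<'E'
from plan import *
H=dict(heel=((0,-135),(0,-1)),neck=((0,135),(0,1)),near=((-67,0),(-1,0)),far=((67,0),(1,0)))
def pose(name,case,C,al,b,over=0):
    x,y,w=case; h,n=map(np.array,H[name]); T=np.array([C[0]+b*np.cos(al)-over,C[1]-b*np.sin(al)])
    q=T+22*np.array([np.sin(al),np.cos(al)])            # TCP in (u,z)
    p2=h+n*q[0]; c,s=np.cos(w),np.sin(w)
    t={'heel':(al,0),'neck':(-al,0),'near':(0,al),'far':(0,-al)}[name]
    return np.array([x+c*p2[0]-s*p2[1],y+s*p2[0]+c*p2[1],q[1]]),tool(w,*t)
def wall(name,case,th0,a0,over=3,d0=9,d1=25,start=None,hov=75):
    b=11 if name in('near','far') else 12
    W=[]
    def C(th,al,d): return np.array([64*np.cos(th)-d*np.sin(al),12+64*np.sin(th)-d*np.cos(al)])
    c0=C(th0,a0,d0); print('low corner z',c0[1]-2*b*np.sin(a0))
    p,r=pose(name,case,c0+[25,0],a0,b); W+=[(p+[0,0,hov],r),(p,r)]
    for k in range(0,8):
        t=k/7; th=th0+(np.pi/2-th0)*t; al=a0*(1-t); d=d0+(d1-d0)*t
        p,r=pose(name,case,C(th,al,d),al,b,over*t); W.append((p,r,16))
    return plan(W,start)
if __name__=='__main__':
    import sys; e=eval(sys.argv[1]); wall(**e)
E
python3 wall.py "dict(name='heel',case=(571,20,.165),th0=.634,a0=.35)"
```

```text
low corner z 33.227915562549036
[[0.06,0.64,0.66,0.36,0,0],[0.05,0.65,0.63,0.37,0,0],[0.06,0.68,0.62,0.36,0,0],[0.06,0.69,0.6,0.37,0,0],[0.05,0.7,0.57,0.36,0,0],[0.06,0.73,0.56,0.37,0,0],[0.06,0.74,0.53,0.36,0,0],[0.05,0.76,0.51,0.37,0,0],[0.06,0.77,0.49,0.36,0.01,0],[0.06,0.78,0.47,0.37,0,0]]
[[0.05,0.8,0.45,0.36,0,0],[0.06,0.81,0.42,0.37,0,0],[0,0.26,0.7,0,0,0],[0,0.26,0.71,0,0,0],[0,0.25,0.7,0,0,0],[0,0.26,0.71,0,0,0],[0,-0.47,0.17,0,0,0],[0,-0.47,0.17,0,0,0],[0,-0.33,-0.1,-0.63,0,0],[0,-0.35,-0.07,-0.62,0,0]]
[[0,-0.35,-0.05,-0.63,0,0],[0,-0.36,-0.02,-0.62,0,0],[0,-0.35,0.01,-0.63,0,0],[0,-0.36,0.04,-0.62,0,0],[0,-0.35,0.06,-0.63,0,0]]
end [ 594.7 -122.1   73. ]
```

{"op": "apply_moves", "data": {
  "targets": [
    [0.06,0.64,0.66,0.36,0,0],
    [0.05,0.65,0.63,0.37,0,0],
    [0.06,0.68,0.62,0.36,0,0],
    [0.06,0.69,0.6,0.37,0,0],
    [0.05,0.7,0.57,0.36,0,0],
    [0.06,0.73,0.56,0.37,0,0],
    [0.06,0.74,0.53,0.36,0,0],
    [0.05,0.76,0.51,0.37,0,0],
    [0.06,0.77,0.49,0.36,0,0],
    [0.06,0.78,0.47,0.37,0,0]
  ]
}}

```text
time: 5.95
ee_pos: [599.6, -174.9, 165.6]
tcp_rot: [-2.84, -0.232, 0.034]
wrist_force: [-0.5, -0.2, 0.2]
opening: -0.0
grasp_force: 0.0
```

{"op": "apply_moves", "data": {
  "targets": [
    [0.05,0.8,0.45,0.36,0,0],
    [0.06,0.81,0.42,0.37,0,0],
    [0,0.28,0.76,0,0,0],
    [0,0.28,0.76,0,0,0],
    [0,0.28,0.76,0,0,0],
    [0,0.28,0.76,0,0,0],
    [0,-0.47,0.17,0,0,0],
    [0,-0.47,0.17,0,0,0],
    [0,-0.33,-0.1,-0.63,0,0],
    [0,-0.35,-0.07,-0.62,0,0]
  ]
}}

```text
time: 7.2
ee_pos: [602.4, -165.2, 63.4]
tcp_rot: [-2.886, -0.238, 0.026]
wrist_force: [-0.2, -1.0, 1.5]
opening: -0.0
grasp_force: 0.8
```

{"op": "apply_moves", "data": {
  "targets": [
    [0,-0.35,-0.05,-0.63,0,0],
    [0,-0.36,-0.02,-0.62,0,0],
    [0,-0.35,0.01,-0.63,0,0],
    [0,-0.36,0.04,-0.62,0,0],
    [0,-0.35,0.06,-0.63,0,0],
    [0,0,0,0,0,0]
  ]
}}

```text
time: 7.95
ee_pos: [595.0, -120.8, 68.9]
tcp_rot: [3.13, 0.261, 0.003]
wrist_force: [-0.2, -0.6, -0.7]
opening: -0.003
grasp_force: 0.0
```

```bash
python3 - <<'E'
from fit import *
a=eyes.snapshot("wrist");b=eyes.snapshot("scene")[120:300,200:460];cv2.imwrite("pics/w2.png",np.hstack([cv2.resize(a[:,:],(480,300)),cv2.resize(b,(320,222))[:222] if 0 else cv2.resize(b,(320,300))]))
E
```

```text
(no output)
```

View pics/w2.png

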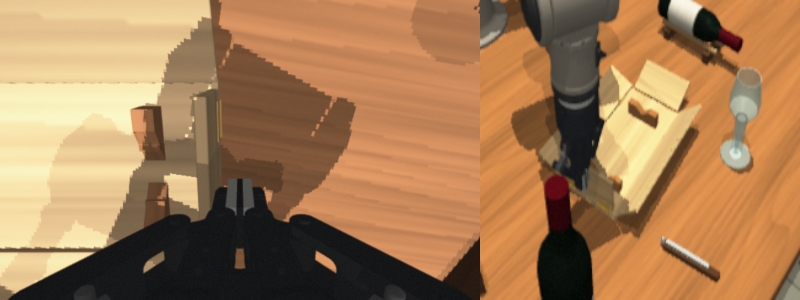

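The wrist picture shows the heel wall (column 205) nearly upright against the fingers. I'll push in small steps until the force rises.

{"op": "apply_moves", "data": {
  "targets": [
    [0,-0.12,0,0,0,0],
    [0,-0.12,0,0,0,0],
    [0,0,0,0,0,0]
  ]
}}

```text
time: 8.43
ee_pos: [594.0, -117.3, 67.5]
tcp_rot: [3.13, 0.256, 0.001]
wrist_force: [1.6, -4.0, 1.1]
opening: -0.002
grasp_force: 2.1
```

{"op": "apply_moves", "data": {
  "targets": [
    [0,-0.12,0,0,0,0],
    [0,0,0,0,0,0]
  ]
}}

```text
time: 8.68
ee_pos: [593.4, -114.1, 67.5]
tcp_rot: [3.131, 0.256, 0.001]
wrist_force: [-0.5, -3.9, 2.6]
opening: -0.001
grasp_force: 2.1
```

{"op": "apply_moves", "data": {
  "targets": [
    [0,-0.12,0,0,0,0],
    [0,0,0,0,0,0]
  ]
}}

```text
time: 8.93
ee_pos: [592.9, -110.9, 67.5]
tcp_rot: [3.131, 0.257, 0.001]
wrist_force: [0.4, -3.9, 2.4]
opening: -0.0
grasp_force: 2.1
```

```bash
sed -i 's/^def wall(\(.*\)hov=75):/def wall(\1hov=75,pre=()):/; s/^    W=\[\]/    W=list(pre)/' wall.py; python3 - <<'E'
from wall import *
o=monitor.get_obs();p=o['ee_pos'];out=np.array([np.sin(.165),-np.cos(.165),0])
q=p+out*22
wall('neck',(570.2,25,.165),.459,.45,d0=12,d1=28,pre=[(q,tool(.165)),(q+[0,0,85],tool(.165))])
E
```

```text
low corner z 19.110779242269633
[[0,0.88,0,0,-0.01,-0.02],[0,0,-0.85,0,0,0],[0,0,-0.85,0,0,0],[0,0,-0.85,0,0,0],[0,0,-0.85,0,0,0],[0,-0.92,0.08,-0.33,0,0],[0,-0.93,0.05,-0.33,0,0],[0,-0.92,0.03,-0.33,0,0],[0,-0.93,0.01,-0.33,0,0],[0,-0.93,-0.02,-0.33,0,0]]
[[0,-0.92,-0.05,-0.33,0,0],[0,-0.93,-0.07,-0.33,0,0],[0,-0.92,-0.09,-0.33,0,0],[0,-0.92,-0.12,-0.34,0,0],[0,-0.91,-0.14,-0.33,0,0],[0,-0.91,-0.16,-0.33,0,0],[0,-0.91,-0.2,-0.33,0,0],[0,-0.9,-0.21,-0.33,0,0],[0,-0.9,-0.24,-0.33,0,0],[0,-0.89,-0.26,-0.33,0,0]]
[[0,-0.88,-0.28,-0.33,0,0],[0,-0.87,-0.31,-0.33,0,0.01],[0,-0.33,0.68,0,0,0],[0,-0.32,0.67,0,0,0],[0,-0.33,0.68,0,0,0],[0,-0.33,0.67,0,0,0],[0,0.45,0.22,0,0,0],[0,0.45,0.22,0,0,0],[0,0.38,-0.16,0.8,0,0],[0,0.39,-0.12,0.81,0,0]]
[[0,0.4,-0.09,0.8,0,-0.01],[0,0.41,-0.06,0.8,0,0],[0,0.41,-0.01,0.81,0,0],[0,0.41,0.01,0.8,0,0],[0,0.41,0.06,0.8,0,0]]
end [546.5 167.   70. ]
```

{"op": "apply_moves", "data": {
  "targets": [
    [0,0.88,0,0,0,0],
    [0,0,-0.85,0,0,0],
    [0,0,-0.85,0,0,0],
    [0,0,-0.85,0,0,0],
    [0,0,-0.85,0,0,0],
    [0,-0.92,0.08,-0.33,0,0],
    [0,-0.93,0.05,-0.33,0,0],
    [0,-0.92,0.03,-0.33,0,0],
    [0,-0.93,0.01,-0.33,0,0],
    [0,-0.93,-0.02,-0.33,0,0]
  ]
}}

```text
time: 10.18
ee_pos: [577.2, -18.6, 141.9]
tcp_rot: [3.0, 0.245, 0.014]
wrist_force: [1.0, 0.7, -0.4]
opening: 0.003
grasp_force: 0.0
```

{"op": "apply_moves", "data": {
  "targets": [
    [0,-0.92,-0.05,-0.33,0,0],
    [0,-0.93,-0.07,-0.33,0,0],
    [0,-0.92,-0.09,-0.33,0,0],
    [0,-0.92,-0.12,-0.34,0,0],
    [0,-0.91,-0.14,-0.33,0,0],
    [0,-0.91,-0.16,-0.33,0,0],
    [0,-0.91,-0.2,-0.33,0,0],
    [0,-0.9,-0.21,-0.33,0,0],
    [0,-0.9,-0.24,-0.33,0,0],
    [0,-0.89,-0.26,-0.33,0,0]
  ]
}}

```text
time: 11.42
ee_pos: [539.8, 209.2, 122.5]
tcp_rot: [2.736, 0.224, 0.042]
wrist_force: [1.1, 0.2, 0.0]
opening: 0.001
grasp_force: 0.0
```

{"op": "apply_moves", "data": {
  "targets": [
    [0,-0.88,-0.28,-0.33,0,0],
    [0,-0.87,-0.31,-0.33,0,0],
    [0,-0.33,0.68,0,0,0],
    [0,-0.32,0.67,0,0,0],
    [0,-0.33,0.68,0,0,0],
    [0,-0.33,0.67,0,0,0],
    [0,0.45,0.22,0,0,0],
    [0,0.45,0.22,0,0,0],
    [0,0.38,-0.16,0.8,0,0],
    [0,0.39,-0.12,0.81,0,0]
  ]
}}

```text
time: 12.68
ee_pos: [539.6, 216.1, 59.8]
tcp_rot: [2.816, 0.231, 0.042]
wrist_force: [-1.6, 6.2, 6.2]
opening: -0.001
grasp_force: 3.7
```

{"op": "apply_moves", "data": {
  "targets": [
    [0,0.4,-0.09,0.8,0,0],
    [0,0.41,-0.06,0.8,0,0],
    [0,0.41,-0.01,0.81,0,0],
    [0,0.41,0.01,0.8,0,0],
    [0,0.41,0.06,0.8,0,0],
    [0,0.1,0,0,0,0],
    [0,0,0,0,0,0]
  ]
}}

```text
time: 13.55
ee_pos: [547.4, 164.4, 70.5]
tcp_rot: [3.129, 0.256, 0.002]
wrist_force: [-0.1, -0.5, -1.2]
opening: 0.002
grasp_force: 0.0
```

{"op": "apply_moves", "data": {
  "targets": [
    [0,0.12,0,0,0,0],
    [0,0,0,0,0,0]
  ]
}}

```text
time: 13.8
ee_pos: [547.5, 162.6, 70.0]
tcp_rot: [3.131, 0.258, 0.0]
wrist_force: [-0.2, 3.3, 2.1]
opening: 0.0
grasp_force: 1.7
```

{"op": "apply_moves", "data": {
  "targets": [
    [0,0.12,0,0,0,0],
    [0,0,0,0,0,0]
  ]
}}

```text
time: 14.05
ee_pos: [548.1, 159.6, 70.0]
tcp_rot: [-3.131, -0.258, -0.0]
wrist_force: [-0.6, 4.1, 3.4]
opening: -0.004
grasp_force: 2.4
```

{"op": "apply_moves", "data": {
  "targets": [
    [0,0.12,0,0,0,0],
    [0,0.12,0,0,0,0],
    [0,0,0,0,0,0]
  ]
}}

```text
time: 14.42
ee_pos: [549.2, 153.4, 70.0]
tcp_rot: [3.131, 0.258, 0.001]
wrist_force: [-0.9, 4.2, 3.2]
opening: -0.002
grasp_force: 2.3
```

{"op": "apply_moves", "data": {
  "targets": [
    [0,-0.9,0,0,0,0],
    [0,-0.4,-0.8,0,0,0],
    [0,0,-1,0,0,0],
    [0,0,-1,0,0,0],
    [0,0,-1,0,0,0]
  ]
}}

```text
time: 15.05
ee_pos: [543.6, 184.5, 165.2]
tcp_rot: [3.129, 0.257, -0.001]
wrist_force: [-0.0, 0.2, 0.3]
opening: -0.001
grasp_force: 0.0
```

```bash
python3 - <<'E'
from fit import *
a=eyes.snapshot("top");cv2.imwrite("pics/t3.png",np.vstack([cv2.resize(a[130:300,220:440],(776,600))]))
E
```

```text
(no output)
```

View pics/t3.png

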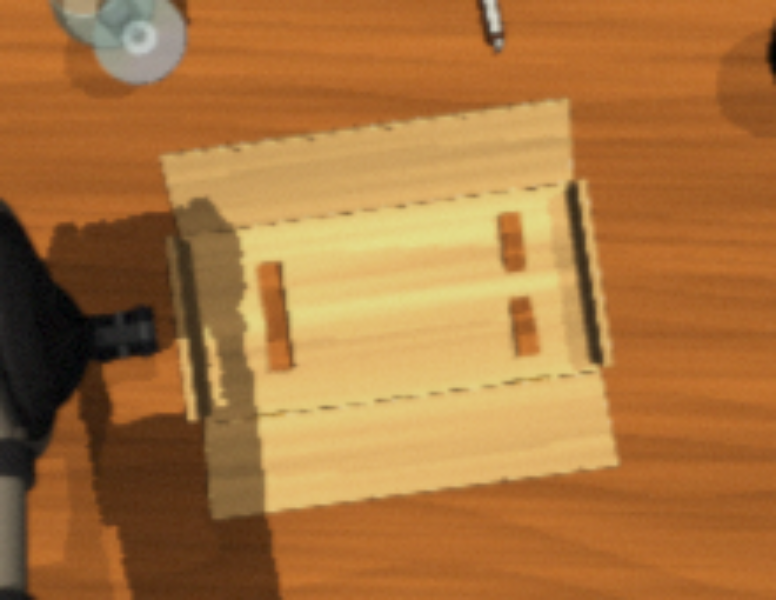

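The top picture shows both end walls upright, at columns ~180 and ~590. I'll refit the case pose from the outer corners and plan the near wall.

```bash
python3 - <<'E'
from fit import *
from wall import *
T={'ofk':(162,156),'ofh':(569,99),'onk':(213,519),'onh':(618,466),'okf':(167,238),'okn':(190,419),'ohf':(585,181),'ohn':(608,365)}
T={k:(v[0]/3.528+220,v[1]/3.528+130) for k,v in T.items()}
f=lambda p:(proj('top',np.array([casepts(np.r_[p,.295,.713,1.5708,1.5708])[k] for k in T]))-np.array(list(T.values()))).ravel()
r=least_squares(f,[570,22,.16]);print(r.x.round(3),r.fun.round(1))
c=tuple(r.x)
p=monitor.get_obs()['ee_pos']
pn,_=pose('near',c,(100,0),0,11)
wall('near',c,.295,.6,d0=9,d1=28,hov=90,pre=[])
E
```

```text
[5.7393e+02 4.6730e+00 1.5700e-01] [-0.3 -0.5 -0.1 -0.2 -0.3  0.4 -0.2  0.5 -0.5 -0.6 -0.6  0.9  0.3 -0.7
  1.6  0.2]
low corner z 10.757195459035252
[[-0.62,0.66,0.16,0,0.68,0.01],[-0.63,0.66,0.12,0,0.67,0.01],[-0.63,0.66,0.09,0,0.68,0],[-0.64,0.66,0.05,0,0.68,0.01],[-0.64,0.66,0.02,0,0.67,0.01],[-0.64,0.66,-0.02,-0.01,0.68,0.01],[-0.64,0.66,-0.05,0,0.67,0],[-0.63,0.66,-0.08,0,0.68,0.01],[-0.63,0.67,-0.12,0,0.68,0.01],[-0.62,0.66,-0.15,0,0.67,0.01]]
[[-0.61,0.66,-0.18,0,0.68,0.01],[-0.51,0,0.74,0,0,0],[-0.5,0,0.74,0,0,0],[-0.51,0,0.75,0,0,0],[-0.51,0,0.74,0,0,0],[0.41,0,0.28,0,0,0],[0.42,0,0.28,0,0,0],[0.22,0,-0.09,0,-0.54,0],[0.21,0,-0.09,0,-0.53,0],[0.23,0,-0.07,0,-0.54,0]]
[[0.22,0,-0.08,0,-0.53,0],[0.23,0,-0.05,0,-0.54,0],[0.24,0,-0.06,0,-0.53,0],[0.23,0,-0.03,0,-0.54,0],[0.24,0,-0.04,0,-0.54,0],[0.23,0,-0.01,0,-0.53,0],[0.24,0,-0.01,0,-0.54,0],[0.23,0,0.01,0,-0.53,0],[0.24,0,0,0,-0.54,0],[0.23,0,0.04,0,-0.53,0]]
[[0.23,0,0.02,0,-0.54,0]]
end [499.7  -7.1  70.1]
```

{"op": "apply_moves", "data": {
  "targets": [
    [-0.62,0.66,0.16,0,0.68,0.01],
    [-0.63,0.66,0.12,0,0.67,0.01],
    [-0.63,0.66,0.09,0,0.68,0],
    [-0.64,0.66,0.05,0,0.68,0.01],
    [-0.64,0.66,0.02,0,0.67,0.01],
    [-0.64,0.66,-0.02,0,0.68,0.01],
    [-0.64,0.66,-0.05,0,0.67,0],
    [-0.63,0.66,-0.08,0,0.68,0.01],
    [-0.63,0.67,-0.12,0,0.68,0.01],
    [-0.62,0.66,-0.15,0,0.67,0.01]
  ]
}}

```text
time: 16.35
ee_pos: [425.8, 12.8, 128.4]
tcp_rot: [-2.985, -0.242, -0.757]
wrist_force: [-0.2, 0.6, 0.1]
opening: -0.003
grasp_force: 0.0
```

{"op": "apply_moves", "data": {
  "targets": [
    [-0.61,0.66,-0.18,0,0.68,0.01],
    [-0.51,0,0.74,0,0,0],
    [-0.5,0,0.74,0,0,0],
    [-0.51,0,0.75,0,0,0],
    [-0.51,0,0.74,0,0,0],
    [0,0,0,0,0,0]
  ]
}}

```text
time: 17.1
ee_pos: [412.5, 6.4, 48.9]
tcp_rot: [-2.955, -0.242, -0.792]
wrist_force: [-0.1, 0.6, 0.4]
opening: -0.0
grasp_force: 0.0
```

```bash
python3 - <<'E'
from wall import *
c=(573.93,4.67,.157)
print(monitor.get_obs()['ee_pos'], monitor.get_obs()['joint_pos'].round(2), pose('near',c,(86,22.9),.6,11)[0])
a=eyes.snapshot("scene")[120:300,200:460];cv2.imwrite("pics/s4.png",cv2.resize(a,(780,540)))
E
```

```text
[412.46377346   6.37333874  48.8985683 ] [-0.38  0.44  2.46  2.18  0.36 -1.12] [401.5753953  -22.61421842  34.84631632]
```

View pics/s4.png

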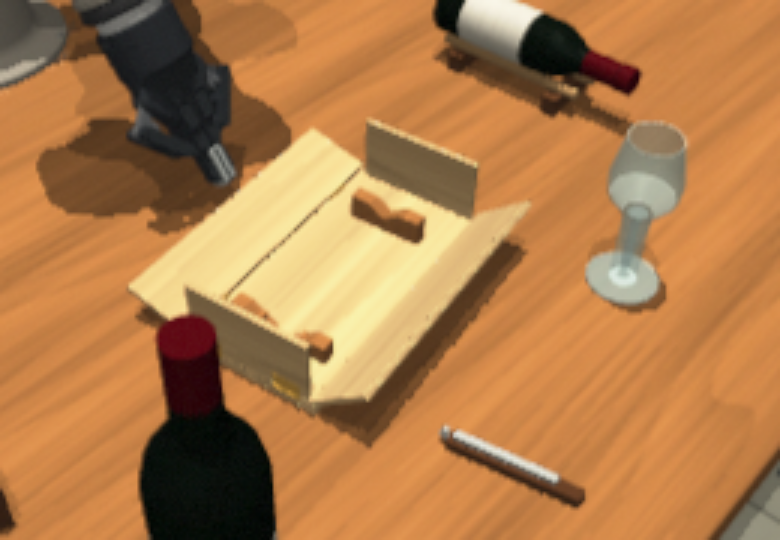

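```bash
python3 - <<'E'
from plan import *
o=monitor.get_obs(); print(o['joint_pos'].round(3)); M=R.from_rotvec(o['tcp_rot']).as_matrix(); print(M.round(3),o['ee_pos'])
C=tool(.157).as_matrix(); print((C.T@M).round(3))
# fit geometry: planar r,z of wrist centre
A=dict(j=(.3427,1.525),p=np.array([524.6,252.6]),z=np.array([0,-1.]))
for Lt in(150,170,190,210,230,250):
    j1=o['joint_pos'][0]; w=o['ee_pos']-Lt*M[:,2]; r=w[0]*np.cos(j1)+w[1]*np.sin(j1); lat=-w[0]*np.sin(j1)+w[1]*np.cos(j1)
    print(Lt,'wrist r,z,lat',r.round(1),w[2].round(1),lat.round(1),' A wrist',A['p'][0],252.6+Lt)
E
```

```text
[-0.382  0.438  2.464  2.178  0.356 -1.117]
[[ 0.853  0.171  0.492]
 [ 0.134 -0.985  0.111]
 [ 0.504 -0.029 -0.863]] [413.00928624   6.4158738   49.76731766]
[[ 0.864  0.015  0.503]
 [ 0.001  0.999 -0.033]
 [-0.504  0.029  0.863]]
150 wrist r,z,lat 318.6 179.3 116.9  A wrist 524.6 402.6
170 wrist r,z,lat 310.2 196.5 111.2  A wrist 524.6 422.6
190 wrist r,z,lat 301.9 213.8 105.5  A wrist 524.6 442.6
210 wrist r,z,lat 293.6 231.1 99.7  A wrist 524.6 462.6
230 wrist r,z,lat 285.3 248.3 94.0  A wrist 524.6 482.6
250 wrist r,z,lat 277.0 265.6 88.3  A wrist 524.6 502.6
```

The scene picture shows the hand in front of the near wall, but the wrist is close to its singular pose (j5 = 0.36) because of the strong tilt. I'll back off and come again with only a slight tilt and a lifting motion.

```bash
python3 - <<'E'
from wall import *
c=(573.93,4.67,.157)
plan([((425,5,150),tool(.157,0,.1))],ang=.06)
E
```

```text
[[0.3,0,-0.4,-0.05,-0.67,0.01],[0.28,0.01,-0.42,-0.05,-0.67,0.01],[0.26,0,-0.44,-0.05,-0.67,0.01],[0.23,0.01,-0.45,-0.05,-0.66,0],[0.22,0.01,-0.45,-0.05,-0.67,0.01],[0.18,0.01,-0.47,-0.05,-0.67,0.01],[0.16,0.01,-0.48,-0.05,-0.67,0.01],[0.13,0.02,-0.49,-0.05,-0.67,0.01]]
end [424.9   4.9 150. ]
```

{"op": "apply_moves", "data": {
  "targets": [
    [0.3,0,-0.4,-0.05,-0.67,0],
    [0.28,0,-0.42,-0.05,-0.67,0],
    [0.26,0,-0.44,-0.05,-0.67,0],
    [0.23,0,-0.45,-0.05,-0.66,0],
    [0.22,0,-0.45,-0.05,-0.67,0],
    [0.18,0,-0.47,-0.05,-0.67,0],
    [0.16,0,-0.48,-0.05,-0.67,0],
    [0.13,0,-0.49,-0.05,-0.67,0],
    [0,0,0,0,0,0],
    [0,0,0,0,0,0]
  ]
}}

```text
time: 18.4
ee_pos: [415.3, 9.3, 124.5]
tcp_rot: [-3.027, -0.28, -0.36]
wrist_force: [-1.3, -0.3, 0.1]
opening: 0.0
grasp_force: 0.0
```

```bash
python3 - <<'E'
from wall import *
c=(573.93,4.67,.157)
o=monitor.get_obs();print(o['joint_pos'].round(2),(tool(.157).inv()*R.from_rotvec(o['tcp_rot'])).as_rotvec().round(3),o['ee_pos'])
wall('near',c,.295,.2,d0=19,d1=12,over=5,hov=60)
E
```

```text
[-0.28  0.23  2.16  0.29  0.58  0.88] [ 0.061  0.241 -0.027] [415.30903583   9.26958985 124.49184666]
low corner z 7.615360151438199
[[-0.34,0.62,0.56,-0.4,-0.26,0.13],[-0.32,0.6,0.59,-0.4,-0.26,0.13],[-0.16,0,0.79,0,0,0],[-0.16,0,0.78,0,0,0],[-0.15,0,0.79,0,0,0],[0.49,0,0.1,0,0,0],[0.49,0,0.09,0,0,0],[0.29,0,-0.43,0,-0.36,0],[0.34,0,-0.39,0,-0.35,0],[0.4,0,-0.34,0,-0.36,0]]
[[0.44,0,-0.29,0,-0.36,0],[0.47,0,-0.21,0,-0.35,0],[0.5,0,-0.16,0,-0.36,0],[0.5,0,-0.08,0,-0.36,0]]
end [501.7  -6.7  86.1]
```

{"op": "apply_moves", "data": {
  "targets": [
    [-0.34,0.62,0.56,-0.4,-0.26,0.13],
    [-0.32,0.6,0.59,-0.4,-0.26,0.13],
    [-0.16,0,0.79,0,0,0],
    [-0.16,0,0.78,0,0,0],
    [-0.15,0,0.79,0,0,0],
    [0,0,0,0,0,0]
  ]
}}

```text
time: 19.15
ee_pos: [410.2, -20.6, 29.9]
tcp_rot: [-3.1, -0.243, -0.304]
wrist_force: [1.1, 0.9, 0.3]
opening: 0.004
grasp_force: 0.0
```

```bash
python3 - <<'E'
from wall import *
c=(573.93,4.67,.157)
o=monitor.get_obs();print(o['joint_pos'].round(2),(tool(.157).inv()*R.from_rotvec(o['tcp_rot'])).as_rotvec().round(3),o['ee_pos'])
W=[]
for k in range(8):
    t=k/7; th=.295+(np.pi/2-.295)*t; al=.2*(1-t); d=19-7*t
    p,r=pose('near',c,(64*np.cos(th)-d*np.sin(al),12+64*np.sin(th)-d*np.cos(al)),al,11,2+4*t); W.append((p,r,16))
plan(W)
E
```

```text
[-0.3   0.46  2.23  0.31  0.29  0.82] [0.002 0.195 0.001] [410.22777164 -20.62417548  29.91282384]
[[0.56,0.01,0.08,-0.01,0.03,-0.01],[0.55,0.01,0.08,-0.02,0.03,0],[0.29,0,-0.43,0,-0.36,0],[0.34,0,-0.4,0,-0.36,0],[0.39,0,-0.34,0,-0.35,0],[0.44,0,-0.28,0,-0.36,0],[0.46,0,-0.22,0,-0.36,0],[0.49,0,-0.15,0,-0.36,0],[0.5,0,-0.08,0,-0.35,0]]
end [502.8  -6.5  86. ]
```

Reached cleanly. Sweeping up.

{"op": "apply_moves", "data": {
  "targets": [
    [0.56,0,0.08,0,0,0],
    [0.55,0,0.08,0,0,0],
    [0.29,0,-0.43,0,-0.36,0],
    [0.34,0,-0.4,0,-0.36,0]
  ]
}}

```text
time: 19.65
ee_pos: [450.1, -14.7, 56.7]
tcp_rot: [-3.113, -0.245, -0.217]
wrist_force: [-0.4, 0.6, -1.3]
opening: 0.001
grasp_force: 0.5
```

{"op": "apply_moves", "data": {
  "targets": [
    [0.39,0,-0.34,0,-0.35,0],
    [0.44,0,-0.28,0,-0.36,0],
    [0.46,0,-0.22,0,-0.36,0],
    [0.49,0,-0.15,0,-0.36,0],
    [0.5,0,-0.08,0,-0.35,0],
    [0,0,0,0,0,0]
  ]
}}

```text
time: 20.4
ee_pos: [505.0, -6.4, 87.9]
tcp_rot: [3.132, 0.247, 0.001]
wrist_force: [-0.1, -0.1, 0.7]
opening: -0.0
grasp_force: 0.0
```

{"op": "apply_moves", "data": {
  "targets": [
    [0.12,0,0,0,0,0],
    [0,0,0,0,0,0]
  ]
}}

```text
time: 20.65
ee_pos: [506.0, -5.8, 87.3]
tcp_rot: [-3.131, -0.247, 0.005]
wrist_force: [-4.8, -1.2, 3.6]
opening: -0.003
grasp_force: 2.5
```

{"op": "apply_moves", "data": {
  "targets": [
    [0.12,0,0,0,0,0],
    [0,0,0,0,0,0]
  ]
}}

```text
time: 20.9
ee_pos: [508.7, -5.3, 87.2]
tcp_rot: [-3.131, -0.247, 0.006]
wrist_force: [-6.4, -1.0, 4.6]
opening: -0.001
grasp_force: 3.1
```

```bash
python3 - <<'E'
from h import *
a=eyes.snapshot("scene")[120:300,200:460];cv2.imwrite("pics/s5.png",cv2.resize(a,(780,540)))
E
```

```text
(no output)
```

View pics/s5.png

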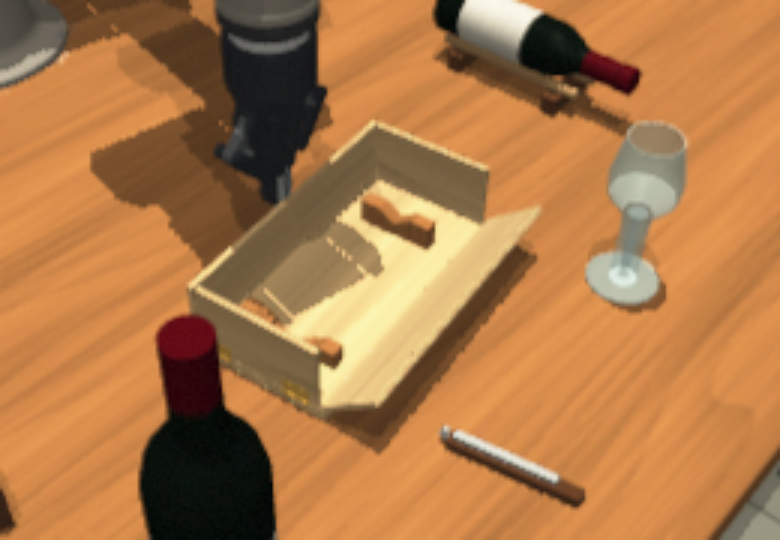

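The scene picture shows heel, neck and near walls standing with closed corners; only the far wall (480,300) is still open. One more small push, then the far wall.

{"op": "apply_moves", "data": {
  "targets": [
    [0.1,0,0,0,0,0],
    [0,0,0,0,0,0]
  ]
}}

```text
time: 21.2
ee_pos: [511.2, -4.9, 87.2]
tcp_rot: [-3.131, -0.247, 0.006]
wrist_force: [-7.0, -2.0, 4.1]
opening: -0.001
grasp_force: 3.1
```

```bash
python3 - <<'E'
from wall import *
p=monitor.get_obs()['ee_pos']; t=tool(.157)
wall('far',(583,6.5,.157),.713,.25,d0=20,d1=14,over=5,hov=85,pre=[(p+[-15,-2,0],t),(p+[-15,-2,70],t)])
E
```

```text
low corner z 29.041643341362743
[[-0.61,-0.02,0,-0.02,0.05,0],[0,0,-0.93,0,0,0],[0,0,-0.94,0,0,0],[0.01,0.01,-0.93,0,0,0],[0.87,0,0.07,0,-0.28,0],[0.87,0,0.05,0,-0.29,0],[0.87,0,0.03,0,-0.28,0],[0.88,0.01,0.01,0,-0.29,0],[0.87,0,-0.01,0,-0.28,0],[0.87,0,-0.03,0,-0.29,0]]
[[0.87,0,-0.05,0,-0.28,0],[0.87,0,-0.07,0,-0.28,0],[0.87,0,-0.08,0,-0.29,0],[0.87,0,-0.11,0,-0.28,0],[0.86,0,-0.13,0,-0.29,0],[0.21,0,0.82,0,0,0],[0.21,0,0.83,0,0,0],[0.21,0,0.82,0,0,0],[0.21,0,0.82,0,0,0],[-0.48,0,0.13,0,0,0]]
[[-0.48,0,0.12,0,0,0],[-0.3,0,-0.21,0,0.45,0],[-0.32,0,-0.18,0,0.45,0],[-0.33,0,-0.16,0,0.44,0],[-0.33,0,-0.13,0,0.45,0],[-0.35,0,-0.11,0,0.44,0],[-0.35,0,-0.08,0,0.45,0],[-0.35,0,-0.06,0,0.45,0]]
end [655.1  18.   84. ]
```

{"op": "apply_moves", "data": {
  "targets": [
    [-0.61,0,0,0,0,0],
    [0,0,-0.93,0,0,0],
    [0,0,-0.94,0,0,0],
    [0,0,-0.93,0,0,0],
    [0.87,0,0.07,0,-0.28,0],
    [0.87,0,0.05,0,-0.29,0],
    [0.87,0,0.03,0,-0.28,0],
    [0.88,0,0.01,0,-0.29,0],
    [0.87,0,-0.01,0,-0.28,0],
    [0.87,0,-0.03,0,-0.29,0]
  ]
}}

```text
time: 22.45
ee_pos: [627.5, 13.3, 146.6]
tcp_rot: [3.115, 0.245, -0.214]
wrist_force: [0.7, -0.1, -0.1]
opening: -0.002
grasp_force: 0.0
```

{"op": "apply_moves", "data": {
  "targets": [
    [0.87,0,-0.05,0,-0.28,0],
    [0.87,0,-0.07,0,-0.28,0],
    [0.87,0,-0.08,0,-0.29,0],
    [0.87,0,-0.11,0,-0.28,0],
    [0.86,0,-0.13,0,-0.29,0],
    [0.21,0,0.82,0,0,0],
    [0.21,0,0.83,0,0,0],
    [0.21,0,0.82,0,0,0],
    [0.21,0,0.82,0,0,0]
  ]
}}

```text
time: 23.58
ee_pos: [734.0, 30.3, 51.9]
tcp_rot: [3.089, 0.244, -0.389]
wrist_force: [-0.4, 0.2, 0.1]
opening: -0.002
grasp_force: 0.0
```

{"op": "apply_moves", "data": {
  "targets": [
    [-0.48,0,0.12,0,0,0],
    [-0.48,0,0.12,0,0,0],
    [-0.3,0,-0.21,0,0.45,0],
    [-0.32,0,-0.18,0,0.45,0],
    [-0.33,0,-0.16,0,0.44,0]
  ]
}}

```text
time: 24.2
ee_pos: [689.6, 23.2, 71.5]
tcp_rot: [3.114, 0.245, -0.221]
wrist_force: [0.8, 0.7, -0.5]
opening: -0.001
grasp_force: 0.4
```

{"op": "apply_moves", "data": {
  "targets": [
    [-0.33,0,-0.13,0,0.45,0],
    [-0.35,0,-0.11,0,0.44,0],
    [-0.35,0,-0.08,0,0.45,0],
    [-0.35,0,-0.06,0,0.45,0],
    [0,0,0,0,0,0]
  ]
}}

```text
time: 24.82
ee_pos: [656.3, 17.8, 84.5]
tcp_rot: [-3.131, -0.246, 0.001]
wrist_force: [0.0, -0.4, -0.3]
opening: -0.001
grasp_force: 0.0
```

{"op": "apply_moves", "data": {
  "targets": [
    [-0.12,0,0,0,0,0],
    [0,0,0,0,0,0]
  ]
}}

```text
time: 25.08
ee_pos: [655.0, 17.6, 84.6]
tcp_rot: [-3.131, -0.247, -0.003]
wrist_force: [5.6, 1.1, 1.5]
opening: -0.001
grasp_force: 2.5
```

{"op": "apply_moves", "data": {
  "targets": [
    [-0.12,0,0,0,0,0],
    [0,0,0,0,0,0]
  ]
}}

```text
time: 25.32
ee_pos: [651.7, 17.3, 84.5]
tcp_rot: [-3.131, -0.247, -0.002]
wrist_force: [5.3, 1.5, 1.9]
opening: -0.001
grasp_force: 2.6
```

```bash
python3 - <<'E'
from wall import *
p=monitor.get_obs()['ee_pos']+[-2,0,0]; t=tool(.157)
plan([(p+[20,3,0],t),(p+[20,3,120],t),((475,369,230),tool(.064))])
E
```

```text
[[0.73,-0.01,0,-0.01,-0.01,0.01],[0,0,-0.96,0,0,0],[0,0,-0.96,0,0,0],[0,0,-0.96,0,0,0],[0,0,-0.96,0,0,0],[0,0.01,-0.96,0,0,0],[-0.32,-0.88,-0.06,0,0,0.07],[-0.33,-0.88,-0.06,0,0,0.07],[-0.34,-0.88,-0.06,0,0,0.06],[-0.34,-0.88,-0.06,0,0,0.07]]
[[-0.34,-0.87,-0.06,0,0,0.07],[-0.35,-0.88,-0.06,0,0,0.07],[-0.35,-0.87,-0.06,0,0,0.07],[-0.36,-0.87,-0.06,0,0,0.07],[-0.36,-0.86,-0.06,0,0,0.06],[-0.37,-0.87,-0.06,0,0,0.07],[-0.37,-0.86,-0.06,0,0,0.07],[-0.38,-0.86,-0.06,0,0,0.07],[-0.38,-0.86,-0.06,0,0,0.07],[-0.38,-0.86,-0.07,0,0,0.07]]
[[-0.39,-0.85,-0.06,0,0,0.06],[-0.4,-0.86,-0.06,0,0,0.07],[-0.4,-0.85,-0.06,0,0,0.07]]
end [475.  369.  230.1]
```

{"op": "apply_moves", "data": {
  "targets": [
    [-0.1,0,0,0,0,0],
    [0,0,0,0,0,0],
    [0.83,0,0,0,0,0],
    [0,0,-0.96,0,0,0],
    [0,0,-0.96,0,0,0],
    [0,0,-0.96,0,0,0],
    [0,0,-0.96,0,0,0],
    [0,0,-0.96,0,0,0]
  ]
}}

```text
time: 26.32
ee_pos: [667.6, 19.8, 203.7]
tcp_rot: [-3.131, -0.247, 0.009]
wrist_force: [0.3, -0.1, 0.5]
opening: -0.001
grasp_force: 0.0
```

{"op": "apply_moves", "data": {
  "targets": [
    [-0.33,-0.88,-0.06,0,0,0.07],
    [-0.33,-0.88,-0.06,0,0,0.07],
    [-0.34,-0.88,-0.06,0,0,0.06],
    [-0.34,-0.88,-0.06,0,0,0.07],
    [-0.34,-0.87,-0.06,0,0,0.07],
    [-0.35,-0.88,-0.06,0,0,0.07],
    [-0.35,-0.87,-0.06,0,0,0.07],
    [-0.36,-0.87,-0.06,0,0,0.07],
    [-0.36,-0.86,-0.06,0,0,0.06],
    [-0.37,-0.87,-0.06,0,0,0.07]
  ],
  "gripper": 1
}}

```text
time: 27.58
ee_pos: [552.0, 226.7, 218.7]
tcp_rot: [-3.137, -0.163, 0.004]
wrist_force: [0.1, 0.1, -0.3]
opening: 1.003
grasp_force: 0.0
```

{"op": "apply_moves", "data": {
  "targets": [
    [-0.37,-0.86,-0.06,0,0,0.07],
    [-0.38,-0.86,-0.06,0,0,0.07],
    [-0.38,-0.86,-0.06,0,0,0.07],
    [-0.38,-0.86,-0.07,0,0,0.07],
    [-0.39,-0.85,-0.06,0,0,0.06],
    [-0.4,-0.86,-0.06,0,0,0.07],
    [-0.4,-0.85,-0.06,0,0,0.07],
    [0,0,0,0,0,0]
  ]
}}

```text
time: 28.58
ee_pos: [471.4, 370.3, 229.7]
tcp_rot: [-3.14, -0.107, 0.004]
wrist_force: [0.8, -0.6, 0.4]
opening: 1.002
grasp_force: 0.0
```

```bash
python3 - <<'E'
from fit import *
print(monitor.get_obs()['ee_pos'])
a=eyes.snapshot("wrist");cv2.imwrite("pics/w6.png",a); b=eyes.snapshot("top");cv2.imwrite("pics/t6.png",b)
c=cv2.resize(b[130:300,220:440],(400,309)); cv2.imwrite("pics/m6.png",np.vstack([np.hstack([a[:400,:400][:309],c])]) )
np.save("wcal.npy",np.array(cal("wrist")[1]))
for z in (0,57): print(z,proj("wrist",[[397,364,z],[632,379,z],[492,370,z]]).round())
E
```

```text
[471.43800489 370.28708789 229.74791942]
0 [[319. 236.]
 [320.  -5.]
 [320. 150.]]
57 [[319. 260.]
 [320. -26.]
 [320. 159.]]
```

View pics/w6.png

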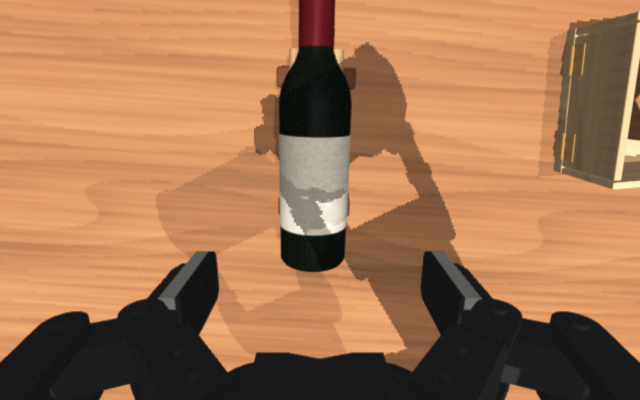

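```bash
python3 - <<'E'
from fit import *
for uv,z in(((313,230),57),((315.3,140),57),((317,20),57),((313,270),80),((313,270),57)): print(uv,z,onz("wrist",uv,z).round(1))
b=cv2.imread("pics/t6.png"); cv2.imwrite("pics/t6c.png",cv2.resize(b[130:290,210:430],(798,580),interpolation=cv2.INTER_CUBIC))
E
```

```text
(313, 230) 57 [426.4 371.8  57. ]
(315.3, 140) 57 [508.2 374.8  57. ]
(317, 20) 57 [600.4 379.3  57. ]
(313, 270) 80 [398.3 369.7  80. ]
(313, 270) 57 [385.9 369.3  57. ]
```

View pics/t6c.png

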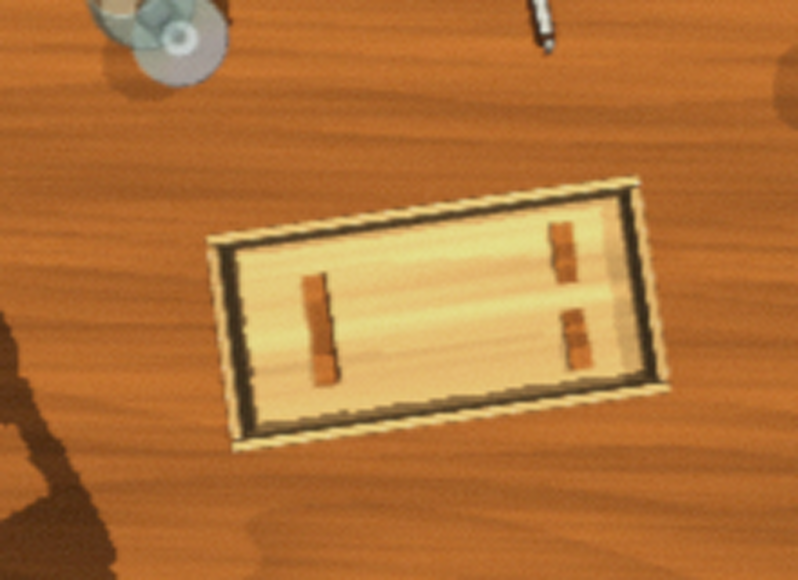

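All four walls stand in the top picture, rim corners at crop (208,238), (638,179), (667,389), (233,449). The wrist picture shows the bottle's axis near column 315 and its heel at row 270.

```bash
python3 - <<'E'
from fit import *
from plan import *
px=np.array([(208,238),(638,179),(667,389),(233,449)])/3.626+[210,130]
W=np.array([onz('top',u,76)[:2] for u in px]); print(W.round(1),[np.linalg.norm(W[i]-W[i-1]).round(1) for i in range(4)])
Q=np.array([(67,135),(67,-135),(-67,-135),(-67,135)])
f=lambda p:((np.array([[np.cos(p[2]),-np.sin(p[2])],[np.sin(p[2]),np.cos(p[2])]])@Q.T).T+p[:2]-W).ravel()
r=least_squares(f,[580,5,.157]);print('case',r.x.round(3),r.fun.round(1))
sp=[(315,331),(575,338)]
for n,u in (('neck saddle',(321,329)),('body',(570,296))): 
    q=onz('top',(u[0]/3.626+210,u[1]/3.626+130),30)[:2]-r.x[:2]; w=r.x[2]; print(n,(np.array([[np.cos(w),np.sin(w)],[-np.sin(w),np.cos(w)]])@q).round(1))
# scene check of rim corners
plan([((490,373.5,125),tool(.047))])
E
```

```text
[[ 614.3  146.1]
 [ 656.7 -118.9]
 [ 528.3 -138.1]
 [ 484.8  126.2]] [np.float64(131.0), np.float64(268.5), np.float64(129.7), np.float64(267.9)]
case [5.71029e+02 3.81300e+00 1.59000e-01] [ 1.6  1.6  1.9  0.1 -2.1 -1.9 -1.3  0.3]
neck saddle [ 0.7 75.6]
body [  0.2 -87.5]
[[0.14,-0.03,0.84,0,0,0.05],[0.14,-0.03,0.84,0,0.01,0.05],[0.14,-0.03,0.83,0,0,0.04],[0.14,-0.03,0.84,0,0.01,0.05],[0.14,-0.03,0.84,0,0,0.05]]
end [489.9 373.5 125. ]
```

{"op": "apply_moves", "data": {
  "targets": [
    [0.14,-0.03,0.84,0,0,0.05],
    [0.14,-0.03,0.84,0,0,0.05],
    [0.14,-0.03,0.84,0,0,0.05],
    [0.14,-0.03,0.84,0,0,0.05],
    [0.14,-0.03,0.84,0,0,0.05],
    [0,0,0,0,0,0]
  ]
}}

```text
time: 29.42
ee_pos: [490.2, 372.0, 123.4]
tcp_rot: [3.139, 0.069, -0.007]
wrist_force: [-0.2, -0.6, 1.0]
opening: 0.998
grasp_force: 0.0
```

```bash
python3 - <<'E'
from plan import *
print(monitor.get_obs()['ee_pos'])
a=eyes.snapshot("wrist"); cv2.imwrite("pics/w7.png",a)
print([(np.round(r['extent'],1).tolist(),round(r['confidence'],2)) for r in eyes.boxes_of("wrist","bottle")[:2]])
g=cv2.cvtColor(a,cv2.COLOR_BGR2HSV)
# body extents per row: non-wood (not orange) run around column 320
for v in (40,70,100,130,160,190):
    m=~((g[v,:,0]<20)&(g[v,:,1]>110)&(g[v,:,2]>90)); 
    l=320
    while l>0 and m[l]: l-=1
    r=320
    while r<639 and m[r]: r+=1
    q=onz("wrist",((l+r)/2,v),57); print(v,l,r,q.round(1))
E
```

```text
[490.22657905 372.04522619 123.41625924]
[([309.2, 180.0, 110.8, 356.8], 0.18)]
40 281 337 [589.3 382.9  57. ]
70 271 351 [575.  381.3  57. ]
100 264 357 [560.1 381.   57. ]
130 255 365 [544.4 380.7  57. ]
160 254 366 [528.  380.1  57. ]
190 255 366 [510.7 379.2  57. ]
```

View pics/w7.png

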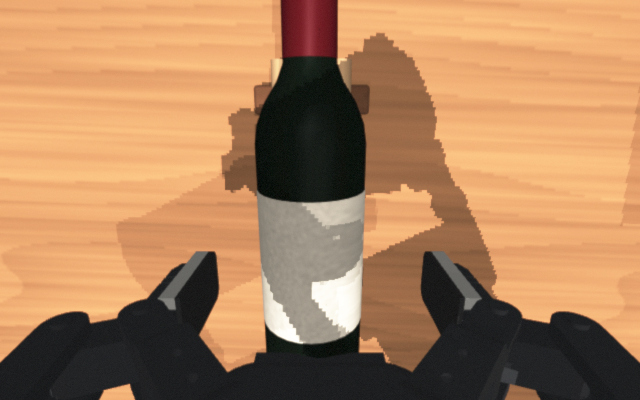

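The wrist picture shows the bottle's body centred at column 310, against a finger midline of 320. It lies about 5 mm to +y, so I'll correct for that and descend.

{"op": "apply_moves", "data": {
  "targets": [
    [0,-0.18,0.3,0,0,0],
    [0,0,0.8,0,0,0],
    [0,0,0.8,0,0,0],
    [0,0,0.7,0,0,0],
    [0,0,0,0,0,0]
  ]
}}

```text
time: 30.15
ee_pos: [489.8, 377.6, 59.0]
tcp_rot: [3.14, 0.07, -0.005]
wrist_force: [-0.7, 0.7, -0.8]
opening: 0.999
grasp_force: 0.0
```

{"op": "apply_moves", "data": {
  "targets": [
    [0,0,0,0,0,0],
    [0,0,0,0,0,0],
    [0,0,0,0,0,0],
    [0,0,0,0,0,0],
    [0,0,0,0,0,0],
    [0,0,0,0,0,0]
  ],
  "gripper": -1
}}

```text
time: 30.9
ee_pos: [491.2, 376.8, 62.1]
tcp_rot: [3.14, 0.07, 0.001]
wrist_force: [-1.8, -6.5, 6.3]
opening: 0.685
grasp_force: 64.0
```

```bash
python3 - <<'E'
from plan import *
o=monitor.get_obs();t=R.from_rotvec(o['tcp_rot'])
plan([(o['ee_pos']+[0,0,20],t,7),(o['ee_pos']+[0,0,95],t),((575.2,-19.2,158),tool(.159+np.pi/2))],ang=.075,step=22)
E
```

```text
[[0,0,-0.27,0,0,0],[0,0,-0.26,0,0,0],[0,0,-0.27,0,0,0],[0,0,-0.75,0,0,0],[0,0,-0.75,0,0,0],[0,0,-0.75,0,0,0],[0,0,-0.75,0,0,0],[0.12,0.69,0,0,0,-0.92],[0.06,0.71,0,0,0,-0.91],[0.01,0.7,0,0,0,-0.92]]
[[-0.04,0.7,0,0,0,-0.91],[-0.09,0.7,-0.01,0,0,-0.92],[-0.14,0.69,0,0,0,-0.91],[-0.19,0.68,0,0,0,-0.92],[-0.24,0.66,0,0,0,-0.92],[-0.29,0.64,0,0,0,-0.91],[-0.33,0.62,0,0,0,-0.92],[-0.38,0.59,0,0,0,-0.91],[-0.43,0.57,0,0,0,-0.92],[-0.46,0.53,0,0,0.01,-0.91]]
[[-0.5,0.5,0,0.01,0,-0.92],[-0.53,0.46,-0.01,0,0,-0.92],[-0.57,0.41,0,0,0,-0.91],[-0.59,0.38,0,0,0,-0.92],[-0.62,0.33,0,0,0,-0.91],[-0.65,0.29,0,0,0,-0.92],[-0.66,0.23,-0.01,0,0,-0.91],[-0.68,0.19,0,0,0,-0.92],[-0.69,0.14,0,0,0,-0.92],[-0.7,0.08,0,0,0,-0.91]]
end [575.1 -19.2 158. ]
```

{"op": "apply_moves", "data": {
  "targets": [
    [0,0,-0.27,0,0,0],
    [0,0,-0.26,0,0,0],
    [0,0,-0.27,0,0,0],
    [0,0,0,0,0,0]
  ]
}}

```text
time: 31.4
ee_pos: [490.8, 378.3, 80.9]
tcp_rot: [-3.139, -0.07, -0.0]
wrist_force: [0.4, 0.1, -6.6]
opening: 0.683
grasp_force: 66.1
```

{"op": "apply_moves", "data": {
  "targets": [
    [0,0,-0.75,0,0,0],
    [0,0,-0.75,0,0,0],
    [0,0,-0.75,0,0,0],
    [0,0,-0.75,0,0,0],
    [0.12,0.69,0,0,0,-0.92],
    [0.06,0.71,0,0,0,-0.91],
    [0.01,0.7,0,0,0,-0.92]
  ]
}}

```text
time: 32.28
ee_pos: [501.3, 325.6, 154.9]
tcp_rot: [-3.113, -0.419, 0.003]
wrist_force: [0.1, -0.3, -6.3]
opening: 0.677
grasp_force: 67.0
```

{"op": "apply_moves", "data": {
  "targets": [
    [-0.04,0.7,0,0,0,-0.91],
    [-0.09,0.7,0,0,0,-0.92],
    [-0.14,0.69,0,0,0,-0.91],
    [-0.19,0.68,0,0,0,-0.92],
    [-0.24,0.66,0,0,0,-0.92],
    [-0.29,0.64,0,0,0,-0.91],
    [-0.33,0.62,0,0,0,-0.92],
    [-0.38,0.59,0,0,0,-0.91],
    [-0.43,0.57,0,0,0,-0.92],
    [-0.46,0.53,0,0,0,-0.91]
  ]
}}

```text
time: 33.52
ee_pos: [537.9, 153.4, 154.8]
tcp_rot: [-2.756, -1.505, 0.002]
wrist_force: [0.6, 0.3, -6.0]
opening: 0.678
grasp_force: 67.0
```

{"op": "apply_moves", "data": {
  "targets": [
    [-0.5,0.5,0,0,0,-0.92],
    [-0.53,0.46,0,0,0,-0.92],
    [-0.57,0.41,0,0,0,-0.91],
    [-0.59,0.38,0,0,0,-0.92],
    [-0.62,0.33,0,0,0,-0.91],
    [-0.65,0.29,0,0,0,-0.92],
    [-0.66,0.23,0,0,0,-0.91],
    [-0.68,0.19,0,0,0,-0.92],
    [-0.69,0.14,0,0,0,-0.92],
    [-0.7,0.08,0,0,0,-0.91]
  ]
}}

```text
time: 34.78
ee_pos: [574.4, -18.7, 154.6]
tcp_rot: [-2.034, -2.392, 0.001]
wrist_force: [0.2, 0.9, -7.4]
opening: 0.675
grasp_force: 67.0
```

{"op": "apply_moves", "data": {
  "targets": [
    [0,0,0,0,0,0],
    [0,0,0,0,0,0]
  ]
}}

```text
time: 35.02
ee_pos: [574.2, -17.8, 154.7]
tcp_rot: [-2.038, -2.388, 0.0]
wrist_force: [0.2, 1.0, -7.1]
opening: 0.679
grasp_force: 67.0
```

```bash
python3 - <<'E'
from plan import *
o=monitor.get_obs();print(o['ee_pos'],(tool(.159+np.pi/2).inv()*R.from_rotvec(o['tcp_rot'])).as_rotvec().round(3))
a=eyes.snapshot("wrist"); cv2.imwrite("pics/w8.png",a)
c=np.array([571.5,4]);w=.159;Rm=np.array([[np.cos(w),-np.sin(w)],[np.sin(w),np.cos(w)]])
for q in((67,135),(-67,135),(0,135),(61,30),(-61,30)):
    print(q,proj("wrist",np.r_[Rm@q+c,76]).round(1))
print('mouth pred',proj("wrist",R.from_rotvec(o['tcp_rot']).apply([142,0,0])+o['ee_pos']))
E
```

```text
[574.17933119 -17.78412729 154.677167  ] [0.002 0.001 0.001]
(67, 135) [[456.3 -87.4]]
(-67, 135) [[182.1 -86.9]]
(0, 135) [[319.1 -87.1]]
(61, 30) [[426.  130.6]]
(-61, 30) [[212.7 130.8]]
mouth pred [[ 316.2612192 -170.7326057]]
```

View pics/w8.png

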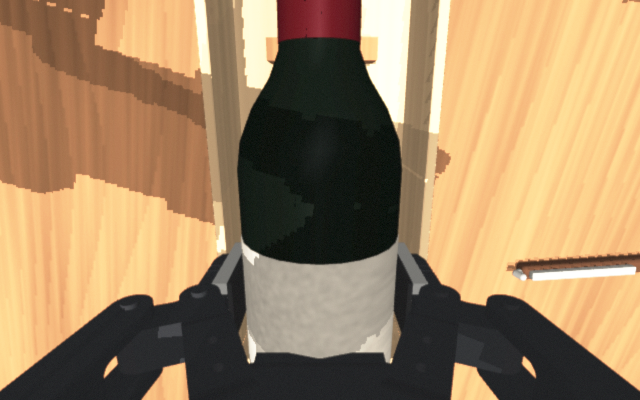

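The wrist picture shows the bottle centred at column 320, with the case rims at about 207 and 440. The neck saddle (320,50) lies below the neck, so I'll lower with a 1.5 mm shift.

{"op": "apply_moves", "data": {
  "targets": [
    [-0.05,0.06,0.4,0,0,0],
    [0,0,0.8,0,0,0],
    [0,0,0.8,0,0,0],
    [0,0,0.8,0,0,0],
    [0,0,0.6,0,0,0],
    [0,0,0.3,0,0,0],
    [0,0,0,0,0,0]
  ]
}}

```text
time: 35.95
ee_pos: [576.0, -19.1, 62.1]
tcp_rot: [-2.037, -2.389, 0.001]
wrist_force: [-0.8, 0.3, -7.1]
opening: 0.679
grasp_force: 67.0
```

{"op": "apply_moves", "data": {
  "targets": [
    [0,0,0.12,0,0,0],
    [0,0,0.12,0,0,0],
    [0,0,0,0,0,0]
  ]
}}

```text
time: 36.33
ee_pos: [576.0, -19.2, 56.5]
tcp_rot: [-2.038, -2.39, 0.0]
wrist_force: [0.2, -0.2, -7.5]
opening: 0.677
grasp_force: 67.0
```

{"op": "apply_moves", "data": {
  "targets": [
    [0,0,0.1,0,0,0],
    [0,0,0.1,0,0,0],
    [0,0,0,0,0,0]
  ]
}}

```text
time: 36.7
ee_pos: [575.9, -19.2, 51.1]
tcp_rot: [-2.037, -2.389, 0.001]
wrist_force: [-0.7, -0.4, -6.8]
opening: 0.682
grasp_force: 67.0
```

{"op": "apply_moves", "data": {
  "targets": [
    [0,0,0.06,0,0,0],
    [0,0,0,0,0,0]
  ]
}}

```text
time: 36.95
ee_pos: [576.0, -19.2, 49.8]
tcp_rot: [-2.037, -2.39, 0.0]
wrist_force: [-0.2, -0.7, -6.9]
opening: 0.679
grasp_force: 67.0
```

{"op": "apply_moves", "data": {
  "targets": [
    [0,0,0.06,0,0,0],
    [0,0,0,0,0,0]
  ]
}}

```text
time: 37.2
ee_pos: [576.0, -19.1, 48.3]
tcp_rot: [-2.037, -2.39, 0.0]
wrist_force: [0.2, -0.8, -6.9]
opening: 0.684
grasp_force: 67.0
```

{"op": "apply_moves", "data": {
  "targets": [
    [0,0,0.05,0,0,0],
    [0,0,0,0,0,0]
  ]
}}

```text
time: 37.45
ee_pos: [576.2, -19.2, 47.8]
tcp_rot: [-2.038, -2.39, -0.0]
wrist_force: [-2.4, 1.0, 1.0]
opening: 0.678
grasp_force: 67.7
```

{"op": "apply_moves", "data": {
  "targets": [
    [0,0,0.05,0,0,0],
    [0,0,0,0,0,0]
  ]
}}

```text
time: 37.7
ee_pos: [576.3, -19.2, 47.7]
tcp_rot: [-2.038, -2.391, -0.001]
wrist_force: [-6.3, 0.5, 11.2]
opening: 0.684
grasp_force: 68.7
```

{"op": "apply_moves", "data": {
  "targets": [
    [0,0,0.05,0,0,0],
    [0,0,0,0,0,0]
  ]
}}

```text
time: 37.95
ee_pos: [576.3, -19.2, 47.5]
tcp_rot: [2.038, 2.39, 0.001]
wrist_force: [-10.0, 0.8, 19.6]
opening: 0.681
grasp_force: 69.6
```

{"op": "apply_moves", "data": {
  "targets": [
    [0,0,-0.1,0,0,0],
    [0,0,0,0,0,0]
  ]
}}

```text
time: 38.2
ee_pos: [576.3, -19.2, 47.8]
tcp_rot: [-2.038, -2.39, -0.0]
wrist_force: [-4.0, 0.0, 5.0]
opening: 0.681
grasp_force: 68.2
```

{"op": "apply_moves", "data": {
  "targets": [
    [0,0,0,0,0,0],
    [0,0,0,0,0,0],
    [0,0,0,0,0,0],
    [0,0,0,0,0,0]
  ],
  "gripper": 0.7
}}

```text
time: 38.7
ee_pos: [576.2, -19.2, 47.1]
tcp_rot: [-2.038, -2.39, 0.0]
wrist_force: [0.1, 0.4, 0.6]
opening: 0.852
grasp_force: 0.0
```

{"op": "apply_moves", "data": {
  "targets": [
    [0,0,-0.3,0,0,0],
    [0,0,-0.5,0,0,0],
    [0,0,-0.8,0,0,0],
    [0,0,-1,0,0,0],
    [0,0,-1,0,0,0],
    [0,0,-1,0,0,0],
    [0,0,-1,0,0,0]
  ]
}}

```text
time: 39.58
ee_pos: [576.2, -19.3, 189.2]
tcp_rot: [-2.038, -2.391, -0.001]
wrist_force: [0.2, 0.3, 0.0]
opening: 0.847
grasp_force: 0.0
```

{"op": "apply_moves", "data": {
  "targets": [
    [0,-1,-1,0,0,0],
    [0,-1,-1,0,0,0],
    [0,-1,0,0,0,0],
    [-1,-1,0,0,0,0],
    [-1,-1,0,0,0,0],
    [-1,0,0,0,0,0],
    [-1,0,0,0,0,0],
    [-1,0,0,0,0,0],
    [-1,0,0,0,0,0],
    [0,0,0,0,0,0]
  ]
}}

```text
time: 40.83
ee_pos: [476.6, -188.4, 237.9]
tcp_rot: [2.041, 2.388, -0.0]
wrist_force: [-0.1, -0.0, -0.4]
opening: 0.845
grasp_force: 0.0
```

```bash
python3 - <<'E'
from h import *
a=eyes.snapshot("scene");b=eyes.snapshot("top"); cv2.imwrite("pics/t9.png",b)
cv2.imwrite("pics/f9.png",np.hstack([cv2.resize(b[120:300,210:410],(400,360)),cv2.resize(a[120:300,220:420],(400,360))]))
E
```

```text
(no output)
```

View pics/f9.png

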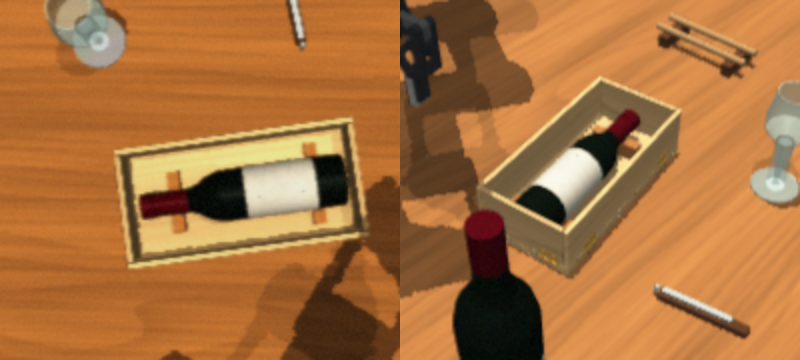

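The final pictures show the bottle lying in both saddles, neck in the small one (top 165,203), all four walls upright and the bystanders in place. Handing in.

```bash
python3 -c "
from rig import ticket
print(ticket.hand_in())"
```

```text
the job is handed in; nothing more can be done
None
```

All four walls of the case stand upright, the half bottle lies in both saddles with its neck in the small one, and I handed the job in at about 41 s with the other things where they were.

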